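# Gauge the sleeves and draw the press's magazine rod

## Task

One of the two steel sleeves standing on the bench has the wrong bore: slide the one that fits over the gauge pin and leave it there, fully home and let go, and put the other in the grey scrap tray, leaving everything else on the bench where it is. Then pull the sprung magazine rod of the orange sleeve press straight up by its black knob until the dark length band on the rod has just come fully out of the brass mouth (55 mm of pull). Do not put the rod back: finish while still holding it at that mark, so that the magazine stays open for loading.

Things in the scene. Friction and masses are not known exactly. Their poses are not given: they have to be found in the camera images.
- sleeve_1: plain steel sleeve, a tube of 28 mm outside diameter, 40 mm long, about 0.13 kg, standing on end on the bench at the start. Of the two one has a 17 mm bore (slides onto the 15 mm pin), the other 12 mm (stops on the pin's tip, about 27 mm short of home); which is which is not told. Origin: centre of its lower end, z up its axis
- sleeve_2: the second sleeve: plain steel sleeve, a tube of 28 mm outside diameter, 40 mm long, about 0.13 kg, standing on end on the bench at the start. Of the two one has a 17 mm bore (slides onto the 15 mm pin), the other 12 mm (stops on the pin's tip, about 27 mm short of home); which is which is not told. Origin: centre of its lower end, z up its axis
- gauge: fixed gauge stand: dark steel block 85 x 65 x 18 mm (x, y, z) with one upright polished steel pin in its middle, 15 mm diameter, 30 mm tall above the block, its top 6 mm tapering to 9 mm diameter. Origin: centre of the block's underside on the bench. A sleeve that fits is home when its lower end rests on the block's top, 18 mm above the bench
- pin_foot (a point): on the pin's axis at the block's top face (18 mm above the bench); the pin's tip is 30 mm above this point
- tray: fixed open scrap tray of grey plastic, 150 x 120 x 30 mm (x, y, z), walls and floor 4 to 5 mm. Origin: centre of its underside, x along the long side
- press: fixed bench-top sleeve press: two orange housings, 110 mm high at most, to 0.13 m on its +y side and 0.19 m on its -y side, then a white control box to 0.30 m; 0.10 m to the front (spindles to 0.13 m), 0.11 m to the back. Between the housings stands the steel magazine with the vertical 24 mm spring barrel on top. Origin: on the bench under the rod axis, z up, front towards -x
- mouth (a point): centre of the brass mouth at the top of the spring barrel, 211 mm above the bench, 21 mm diameter; the rod comes out of it straight up
- knob (a point): black grooved cylindrical knob on the upper end of the 10 mm steel rod, 28 mm diameter, 30 mm tall; this point: centre of its underside, 6 mm above the mouth when the rod is in (217 mm above the bench), z up. It rises with the rod
- rod (a joint): how far the rod is pulled out (m): 0 in (start), hard end stop at 0.065. The inner spring pulls it back in, and with the weight it takes about 5.5 N to lift at 0 and 13 N at 0.055; it returns when let go. A dark band 8 mm wide on the rod is hidden in the barrel at the start; at 0.055 its lower edge is level with the mouth, at 0.0615 6.5 mm of bare steel rod show below it
- collar: bystander: dark steel ring lying flat, 40 mm diameter, 12 mm high; origin centre of underside
- driver: bystander: screwdriver, 170 mm long, lying flat
- spanner: bystander: open spanner, 150 mm long, lying flat
- oil: bystander: white oil bottle, 40 mm diameter, 100 mm tall; origin centre of underside
- caliper: bystander: digital caliper, 200 mm long, 12 mm high, lying flat
- tin: bystander: open aluminium tin, 64 mm diameter, 38 mm tall; origin centre of underside
Things that resemble listed ones, but are neither listed nor needed, are in the scene too. Leave any blue or pink look-alike of the sleeve_1 alone.

How it is judged:
By the outcome, as a careful person would: the job done as asked, in the order asked, and still so for the second after the job is handed in, while the arm keeps its last pose, push and grip.
It also fails if it takes over 64 s, if anything falls off the work surface, if the arm or the gripper's body presses on something with over 40 N, if the wrist force passes 120 N, or if a joint passes its speed limit or range.

## Robot

A 6-joint arm with a two-finger parallel gripper is mounted at the origin on the work surface. World frame = base frame: x ahead of the robot, y to its left, z up, the work surface at z = 0. Lengths are in m, angles in rad, forces in N, time in s.
With the tool pointing down it reaches from about 0.3 to 0.775 m from the base axis. Payload 14.6 kg.
Tool frame: the origin (TCP) lies at the very end of the fingers, on their centre line; the grasp point (between the pads) lies 19 mm behind it; z points along the fingers, y is the line along which they close (so a half turn about z gives the same grasp; the last joint's range is limited). The gripper opens to 94 mm and grips with 3 to 60 N. Pads are 16 mm wide; open, the fingers measure 119 mm over their backs; the gripper's body (75 mm by 177 mm) begins 78 mm behind the grasp point.
Start: joints at [1.114, 0.3, 1.521, -0, 1.321, -0.067], TCP at [0.209, 0.509, 0.166] pointing down, gripper open.
Joint ranges: [-3.03, 3.03], [-0.79, 2.21], [0.23, 2.52], [-1.04, 4.18], [0, 3.07], [-2.55, 2.55]. Speed limits (rad/s): [2.22, 2.22, 2.57, 3.14, 3.14, 3.14].

## Interface

Orientations are given as [roll, pitch, yaw] about the fixed x, y, z axes, in that order (R = Rz(yaw) Ry(pitch) Rx(roll)).
In Python, from station import ctrl gives the robot as it stands.
- The arm moves only by the tool move_arm, never from a script. Its argument "increments" is a list of rows, each a list of 7 numbers: the opening, from 0 (shut) to 1 (fully open), then the shift along the tool's x, y, z in units of 50 mm (1.0 is 50 mm), then the turn, a rotation vector about the tool's x, y, z in rad. In form: [[claw, tx, ty, tz, rx, ry, rz], ...]. A call has 1 to 20 rows; each row shifts and turns the commanded pose from where the row before left it, along the tool's axes as they then stand; what a row does not reach is not made up. A row lasts 1/10 s, in which the tool goes at most 50 mm and 8.59 degrees, less where a joint would pass 70% of its speed; a pose out of reach is approached as far as the arm can. A call is refused whole if a number of a shift passes 1 or a number of a turn 0.15, either way. A call with a gripper value outside its range is refused whole. The fingers move at their own pace and stop on an object; "force" is the grip in N (left out, the last holds). Time passes only in rows, so rows that do not move let the fingers close. It gives the time, the measured TCP pose, the force, the opening and the grip force at its end, in the units of the state.
- ctrl.get_obs(): the state, without advancing time (a new reading comes with each control period).
- ctrl.camera(name): name is "scene" or "top"; returns a dict with "color" (384x512x3 uint8, blue, green, red), "K" (3x3 intrinsics, pixels), "distortion" ([k1, k2, p1, p2, k3] as OpenCV has them; the pictures are not rectified), "pose" (4x4, takes a point from camera to world coordinates). Camera axes: x right, y down, z forward; pixel columns grow to the right and rows downward; lengths in m; the calibration is good to about 2 mm. A picture is of the moment at which its call begins. There is no depth.
- ctrl.hand_in(): hands the job in; it is judged then, once.
Trained networks look in a picture, given as the dict that the camera call returned (one of the last four; its "shot" number tells which), for a name from the list of things; names that differ only in an ending like _2 or _b are one class to them, and where a whole thing is asked for, a point or a joint stands for the part that bears it (a point fixed in the world has none). Each returns a list of dicts, best first, with "conf" (0 to 1); they miss things now and then, are a little off and sometimes report something else, mostly with a low value. They report only what shows in the picture. A call takes as long as a camera call. They do not tell look-alikes from the thing itself.
- ctrl.cut_out(name, picture): "mask" (384x512 bool, what is visible of it) and "centre" ([row, column] in pixels, amid what is visible of it).
The state is a dict: "time_s": time; "qpos": joint angles; "joint_vel": joint speeds; "tau": joint torques, N m; "ee_pos": TCP position; "eef_rot": TCP orientation; "force": force on the tool from outside, world axes, zero at the start; "moment": the same for the moment, N m; "grip_width": finger opening in m; "grip_force": force on a finger pad.
Only numpy, scipy, OpenCV 4.12 (cv2) and the standard library are available. Lean on these libraries where they do the work, as an engineer would, in place of code of your own. Each camera call takes 0.05 s, during which the arm holds its last target. There are 200 camera calls.

## Working session

There is one attempt and no reset: what is moved stays moved. The work goes in short steps, Python scripts to look and compute and a tool call to move; the robot and the scene stay as the last step left them, time stands still between calls to the robot, and variables do not carry over. Pictures are saved under pics/ and viewed, at most 10 in all, crops included, and the job is handed in when it is done.

Besides the shell and the picture viewer there is one more tool, called after ">>>" as name([rows], argument=value, ...), one row to a line, values as JSON. move_arm: Moves the arm, as the interface text tells. Its arguments: {"type":"object","properties":{"increments":{"type":"array","items":{"type":"array","items":{"type":"number"}}},"force":{"type":"number"}},"required":["increments"]}

```bash
ls; mkdir -p pics; cat > h.py <<'E'
import numpy as np, cv2
from station import ctrl
def ray(c,uv):
    p=cv2.undistortPoints(np.array([[uv]],float),np.array(c["K"]),np.array(c["distortion"]))[0,0]
    T=np.array(c["pose"]);return T[:3,3],T[:3,:3]@np.array([p[0],p[1],1])
def at_z(c,uv,z):
    o,d=ray(c,uv);return o+d*(z-o[2])/d[2]
def proj(c,P):
    T=np.linalg.inv(np.array(c["pose"]));r,_=cv2.Rodrigues(T[:3,:3])
    return cv2.projectPoints(np.array(P,float).reshape(-1,1,3),r,T[:3,3],np.array(c["K"]),np.array(c["distortion"]))[0][:,0]
E
python3 - <<'E'
from h import *
o=ctrl.get_obs();print(o)
for n in("scene","top"):
    c=ctrl.camera(n);cv2.imwrite(f"pics/{n}0.png",cv2.resize(c["color"],(800,600),interpolation=cv2.INTER_CUBIC))
    print(n,np.round(c["pose"],3).tolist(),np.round(c["K"],1).tolist())
    for k in["sleeve_1","gauge","tray","press","knob","collar","tin","oil","driver","spanner","caliper"]:
        for r in ctrl.cut_out(k,c):
            m=r["mask"];ys,xs=np.where(m)
            print(k,round(r["conf"],2),np.round(r["centre"],1),xs.min(),xs.max(),ys.min(),ys.max(),np.round(at_z(c,(r["centre"][1],r["centre"][0]),0.02),3))
E
```

```text
pics
{'time_s': 0.0, 'qpos': array([ 1.11438780e+00,  3.00500826e-01,  1.52158917e+00,  2.64162348e-07,
        1.32072211e+00, -6.66062196e-02]), 'joint_vel': array([-1.10812986e-03, -2.20831269e-04,  6.00826541e-05,  1.10409956e-03,
       -1.38639706e-04,  7.34887865e-04]), 'tau': array([ 7.18386782e-04, -5.31809235e+01, -3.52739024e+01,  7.09018763e-02,
        2.43633776e-02, -1.20955106e-04]), 'ee_pos': array([0.2088673 , 0.50845062, 0.16586664]), 'eef_rot': array([-3.14037593e+00, -8.14180987e-05,  2.75179023e+00]), 'force': array([-0.40589644, -0.43067794, -0.0611972 ]), 'moment': array([ 0.0312384 , -0.03805445,  0.00515727]), 'grip_force': 0.0, 'grip_width': 0.09396612363880098}
scene [[0.799, 0.329, -0.503, 1.104], [0.601, -0.433, 0.671, -0.761], [0.003, -0.839, -0.544, 0.788], [0.0, 0.0, 0.0, 1.0]] [[452.3, 0.0, 265.8], [0.0, 452.3, 188.6], [0.0, 0.0, 1.0]]
sleeve_1 0.53 [188.2 300.2] 293 303 180 195 [0.478 0.254 0.02 ]
sleeve_1 0.47 [207.6 237.9] 232 241 200 215 [0.39  0.055 0.02 ]
sleeve_1 0.45 [225.3 268.1] 261 270 219 234 [0.511 0.041 0.02 ]
gauge 0.83 [226.8 301.8] 2
[... 995 characters left out ...]
568 0.297 0.02 ]
tray 0.68 [188.7 192.3] 174 208 169 208 [0.566 0.3   0.02 ]
tray 0.26 [186.2 331.1] 327 336 181 189 [ 0.561 -0.243  0.02 ]
press 0.94 [195. 343.] 285 406 161 231 [ 0.526 -0.288  0.02 ]
collar 0.74 [242.7 356.1] 341 376 238 250 [ 0.34  -0.327  0.02 ]
tin 0.69 [137.2 259.4] 254 271 129 145 [0.767 0.031 0.02 ]
oil 0.61 [137.5 221. ] 216 226 131 145 [0.771 0.184 0.02 ]
oil 0.34 [195.6 343.4] 284 405 162 232 [ 0.523 -0.289  0.02 ]
driver 0.59 [189.  191.3] 174 207 168 208 [0.565 0.303 0.02 ]
spanner 0.57 [244.1 360.7] 344 378 238 249 [ 0.334 -0.345  0.02 ]
caliper 0.55 [229.3 163. ] 134 178 222 237 [0.41  0.414 0.02 ]
caliper 0.27 [183.7 240.8] 234 251 173 195 [0.581 0.109 0.02 ]
```

View pics/scene0.png

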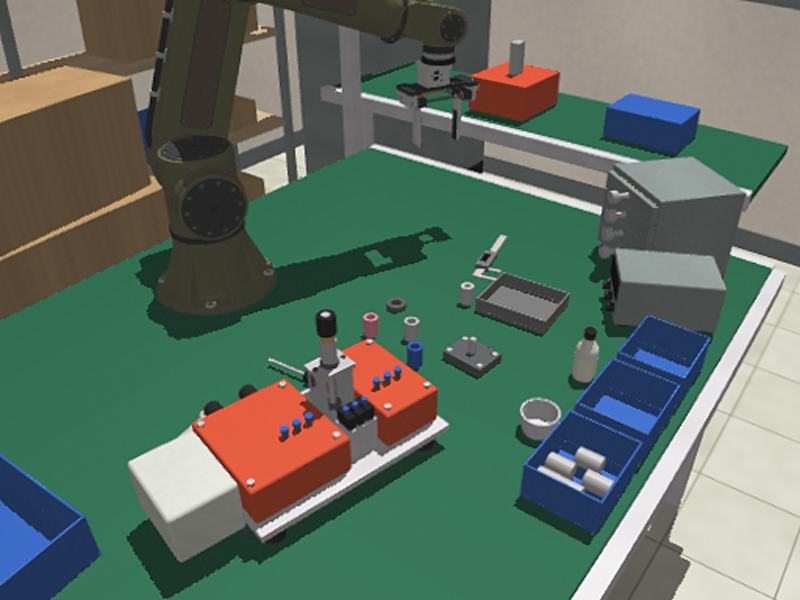

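View pics/top0.png

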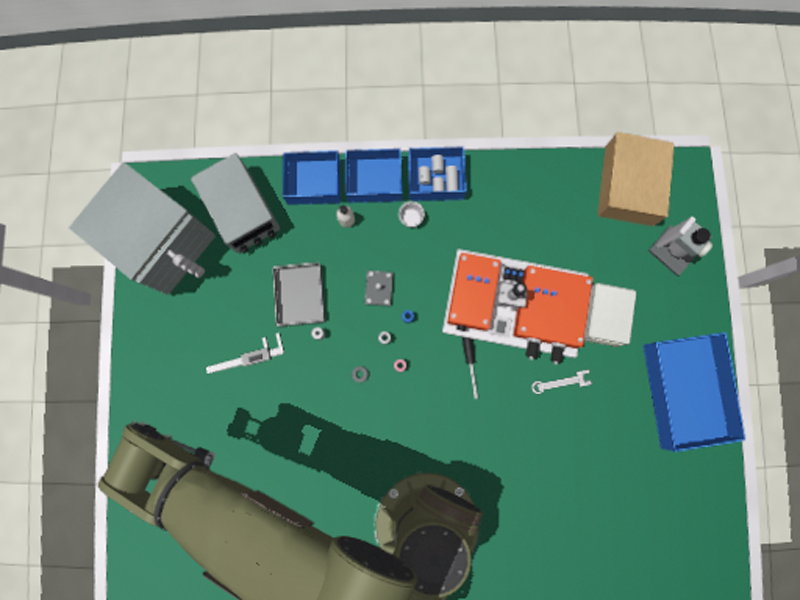

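The scene view (800x600) shows two plain steel sleeves: A at (467,293) beside the tray and B at (411,328). The pink (371,325) and blue (415,354) sleeves are look-alikes, and the white cylinders in the blue bin are not listed. In the top view, A is at (318,333), B at (385,338), the gauge at (379,288), the tray at (299,294) and the knob at about (518,291). Next is an enlarged crop to compare the bores.

```bash
python3 - <<'E'
from h import *
s=[ctrl.camera("scene")["color"].astype(float) for _ in range(3)];s=np.mean(s,0).astype(np.uint8)
t=[ctrl.camera("top")["color"].astype(float) for _ in range(3)];t=np.mean(t,0).astype(np.uint8)
def cr(im,u,v,h=14,w=18):return cv2.resize(im[v-h:v+h,u-w:u+w],(396,296),interpolation=cv2.INTER_CUBIC)
cv2.imwrite("pics/c1.png",np.vstack([np.hstack([cr(s,299,187),cr(s,263,210)]),np.hstack([cr(t,203,213),cr(t,246,216)])]))
E
```

```text
(no output)
```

View pics/c1.png

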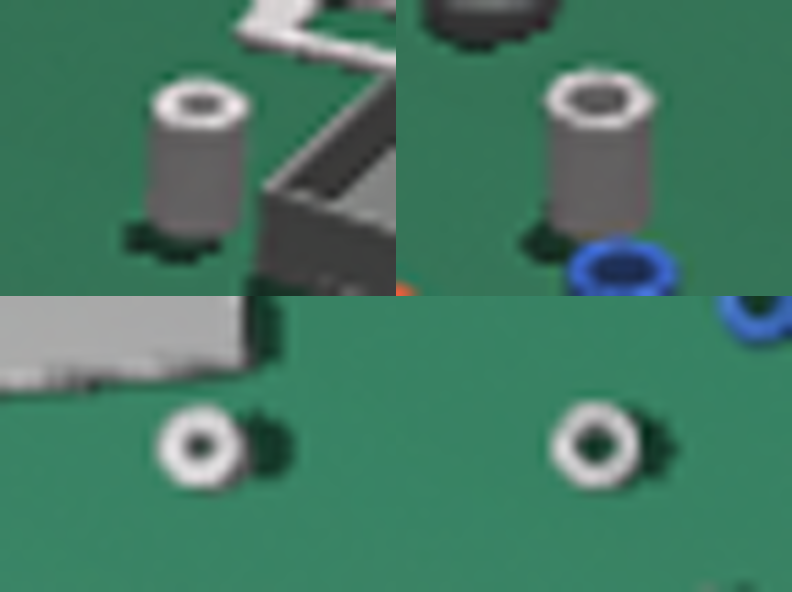

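B, the one at scene (411,328), has the larger bore (about 60% of its outer diameter), so it goes on the pin. A, beside the tray, has the small bore and is scrap. Now I'll measure exact positions.

```bash
python3 - <<'E'
from h import *
C={}
for n in("scene","top"):
    cs=[ctrl.camera(n) for _ in range(4)];c=cs[0];c["color"]=np.mean([x["color"].astype(float) for x in cs],0).astype(np.uint8);C[n]=c
def ring(n,u,v):
    im=C[n]["color"][v-12:v+12,u-12:u+12];b=cv2.resize(im.min(2),None,fx=8,fy=8,interpolation=cv2.INTER_CUBIC)
    m=(b>150).astype(np.uint8)
    cn,_=cv2.findContours(m,cv2.RETR_EXTERNAL,cv2.CHAIN_APPROX_NONE)
    k=min(cn,key=lambda q:1e9 if cv2.contourArea(q)<500 else np.hypot(*(q.reshape(-1,2).mean(0)-96+0)))
    (x,y),ax,_=cv2.fitEllipse(cv2.convexHull(k)); uv=((x+.5)/8-.5+u-12,(y+.5)/8-.5+v-12)
    print(n,np.round(uv,2),np.round(np.array(ax)/8,2),np.round(at_z(C[n],uv,.04),4))
ring("scene",299,181);ring("scene",263,204);ring("top",203,213);ring("top",246,216)
import pickle;pickle.dump({k:{q:C[k][q] for q in("color","K","distortion","pose")} for k in C},open("c.pkl","wb"))
def cr(n,u,v,w,h):return cv2.resize(C[n]["color"][v-h:v+h,u-w:u+w],(400,300),interpolation=cv2.INTER_CUBIC)
cv2.imwrite("pics/c2.png",np.vstack([np.hstack([cr("scene",302,226,24,18),cr("top",242,184,16,12)]),np.hstack([cr("scene",210,215,24,18),cr("top",330,188,16,12)])]))
E
```

```text
scene [298.71 182.53] [4.51 8.29] [0.4723 0.2516 0.04  ]
scene [263.02 204.95] [5.37 9.31] [0.4575 0.088  0.04  ]
top [202.63 212.8 ] [7.09 7.41] [0.4686 0.2564 0.04  ]
top [245.6  215.62] [7.39 7.61] [0.4538 0.0923 0.04  ]
```

View pics/c2.png

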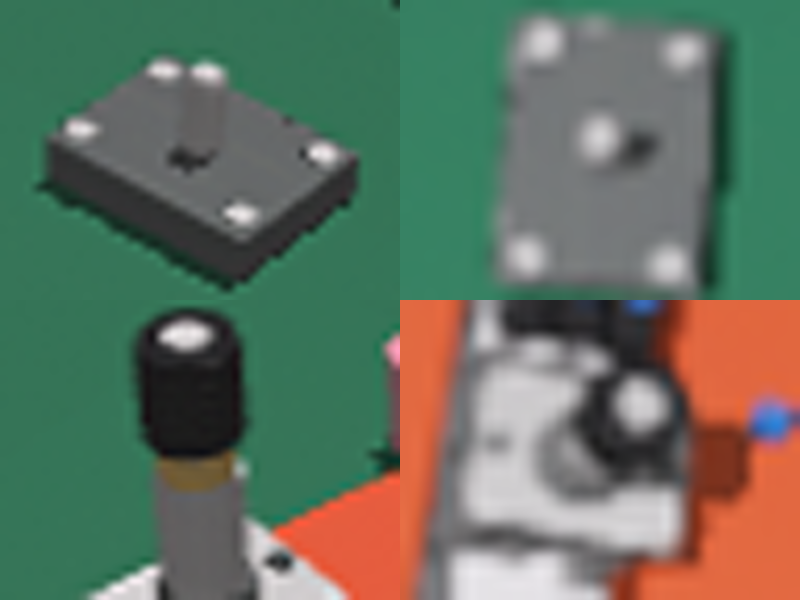

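The pin tip is at scene px (302.5,216.2) and top px (241.4,182.3). The knob's cap is at scene (207.8,200.8) and top (332.7,183.9), with the brass mouth just below it.

```bash
python3 - <<'E'
from h import *
import pickle
C=pickle.load(open("c.pkl","rb"))
for nm,s,t,z in[("pin",(302.5,216.2),(241.4,182.3),.048),("knob",(207.8,200.8),(332.7,183.9),.247)]:
    a,b=at_z(C["scene"],s,z),at_z(C["top"],t,z);print(nm,a.round(4),b.round(4),((a+b)/2).round(4))
c=ctrl.camera("top")
for r in ctrl.cut_out("tray",c)[:1]:
    k=cv2.findContours(r["mask"].astype(np.uint8),0,2)[0][0];b=cv2.boxPoints(cv2.minAreaRect(k));print([at_z(c,p,.03).round(3)[:2] for p in b])
E
```

```text
pin [0.5836 0.1017 0.048 ] [0.5814 0.1054 0.048 ] [0.5825 0.1035 0.048 ]
knob [ 0.5342 -0.2055  0.247 ] [ 0.5322 -0.2031  0.247 ] [ 0.5332 -0.2043  0.247 ]
[array([0.642, 0.372]), array([0.647, 0.247]), array([0.495, 0.237]), array([0.489, 0.36 ])]
```

>>> move_arm([
  [0.6, 0, 0, 0, 0, 0, -0.13],
  [0.6, 0, 0, 0, 0, 0, -0.13],
  [0.6, 0, 0, 0, 0, 0, -0.13],
], force=40)

```text
time_s: 2.3
ee_pos: [0.209, 0.5087, 0.1665]
eef_rot: [-3.142, -0.0, -3.136]
force: [0.3, 0.8, -0.5]
grip_width: 0.0737
grip_force: 0.0
```

>>> move_arm([
  [0.6, -0.493, -0.837, 0, 0, 0, 0.006],
  [0.6, -0.493, -0.837, 0, 0, 0, 0],
  [0.6, -0.493, -0.837, 0, 0, 0, 0],
  [0.6, -0.493, -0.837, 0, 0, 0, 0],
  [0.6, -0.493, -0.837, 0, 0, 0, 0],
  [0.6, -0.493, -0.837, 0, 0, 0, 0],
  [0.6, -0.493, -0.837, 0, 0, 0, 0],
  [0.6, -0.493, -0.837, 0, 0, 0, 0],
  [0.6, -0.493, -0.837, 0, 0, 0, 0],
  [0.6, -0.493, -0.837, 0, 0, 0, 0],
  [0.6, 0, 0, 0, 0, 0, 0],
  [0.6, 0, 0, 0, 0, 0, 0],
])

```text
time_s: 3.5
ee_pos: [0.4534, 0.0883, 0.1663]
eef_rot: [3.141, -0.0, 3.134]
force: [0.3, 1.6, -0.3]
grip_width: 0.0565
grip_force: 0.0
```

>>> move_arm([
  [0.6, -0.046, 0.038, 0.5, 0, 0, 0],
  [0.6, 0, 0, 0.6, 0, 0, 0],
  [0.6, 0, 0, 0.6, 0, 0, 0],
  [0.6, 0, 0, 0.6, 0, 0, 0],
  [0.6, 0, 0, 0.4, 0, 0, 0],
  [0.6, 0, 0, 0.3, 0, 0, 0],
  [0.6, 0, 0, 0.12, 0, 0, 0],
  [0.6, 0, 0, 0, 0, 0, 0],
  [0.6, 0, 0, 0, 0, 0, 0],
])

```text
time_s: 4.4
ee_pos: [0.4559, 0.0914, 0.0112]
eef_rot: [3.141, 0.001, 3.137]
force: [-0.1, 0.6, 1.6]
grip_width: 0.0566
grip_force: 0.0
```

>>> move_arm([
  [0, 0, 0, 0, 0, 0, 0],
  [0, 0, 0, 0, 0, 0, 0],
  [0, 0, 0, 0, 0, 0, 0],
  [0, 0, 0, 0, 0, 0, 0],
  [0, 0, 0, 0, 0, 0, 0],
  [0, 0, 0, 0, 0, 0, 0],
  [0, 0, 0, 0, 0, 0, 0],
  [0, 0, 0, -0.3, 0, 0, 0],
  [0, 0, 0, -0.5, 0, 0, 0],
  [0, 0, 0, -0.5, 0, 0, 0],
  [0, 0, 0, -0.3, 0, 0, 0],
  [0, 0, 0, 0, 0, 0, 0],
], force=35)

```text
time_s: 5.6
ee_pos: [0.4567, 0.091, 0.0922]
eef_rot: [3.141, 0.003, 3.136]
force: [0.8, 0.2, 0.4]
grip_width: 0.0006
grip_force: 0.0
```

```bash
python3 - <<'E'
from h import *
a=ctrl.camera("scene");b=ctrl.camera("top")
cv2.imwrite("pics/c3.png",np.hstack([cv2.resize(a["color"][150:250,205:305],(400,400)),cv2.resize(b["color"][180:250,200:270],(400,400))]))
print(ctrl.get_obs()["grip_width"])
print([proj(c,[[.4567,.091,.0922],[.4557,.0902,.04]]).round(1).tolist() for c in (a,b)])
E
```

```text
0.00041883039382834675
[[[263.4, 189.2], [263.0, 204.4]], [[245.5, 213.6], [246.2, 215.1]]]
```

View pics/c3.png

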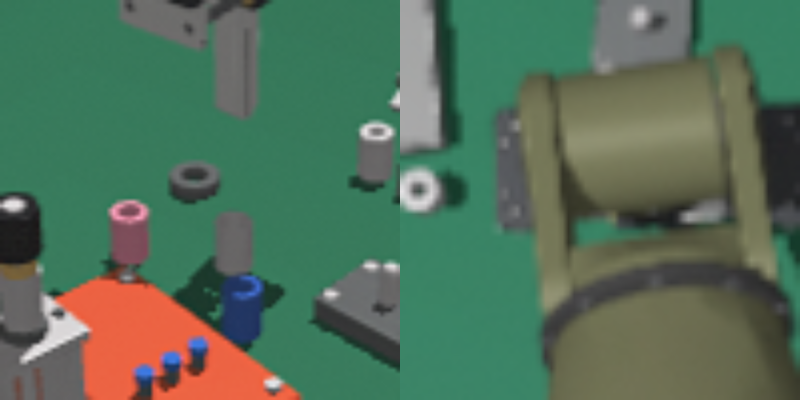

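The sleeve still stands at crop (234,242), untouched. The closed fingertip shows at crop (236,117), about row 179, but the measured TCP projects to row 189. I'll check this against the start picture.

```bash
python3 - <<'E'
from h import *
import pickle
C=pickle.load(open("c.pkl","rb"));c=C["scene"]
R=np.array([.209,.5087,.1665]);y=np.array([np.sin(2.752),-np.cos(2.752),0])
print(proj(c,[R+y*.047,R-y*.047,R+y*.055,R-y*.055]).round(1).tolist())
a=ctrl.camera("scene");print(ctrl.get_obs()["ee_pos"],ctrl.get_obs()["qpos"].round(3))
im=lambda c,u,v,k:cv2.resize(c["color"][v-k:v+k,u-k:u+k],(400,400),interpolation=cv2.INTER_CUBIC)
cv2.imwrite("pics/c4.png",np.hstack([im(c,280,75,40),im(a,263,175,40)]))
E
```

```text
[[289.4, 97.6], [267.6, 102.5], [291.3, 97.2], [265.7, 102.9]]
[0.45514264 0.09080144 0.08950627] [ 0.118  0.195  1.844  0.     1.104 -1.447]
```

View pics/c4.png

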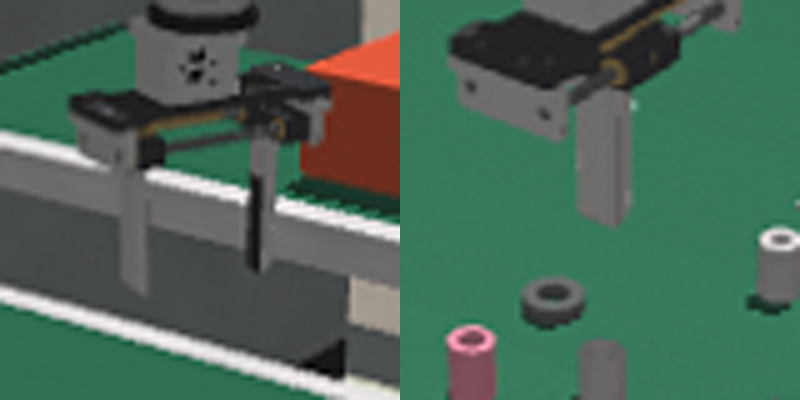

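```bash
python3 - <<'E'
from h import *
import pickle
c=pickle.load(open("c.pkl","rb"))["scene"]
p=np.array([.4551,.0908,.0895])
for d in(0,.02,.03,.04): print(d,proj(c,[p+[0,0,d],p+[0,-.012,d],p+[.01,-.012,d],p+[-.01,-.012,d]]).round(1).tolist())
R=np.array([.209,.5087,.1665]);y=np.array([np.sin(2.752),-np.cos(2.752),0])
for d in(.02,.03,.04): print(d,proj(c,[R+y*.047+[0,0,d],R-y*.047+[0,0,d]]).round(1).tolist())
E
```

```text
0 [[263.0, 189.9], [260.4, 191.7], [263.2, 192.9], [257.6, 190.5]]
0.02 [[263.0, 183.9], [260.3, 185.7], [263.2, 186.9], [257.5, 184.6]]
0.03 [[263.0, 180.9], [260.3, 182.7], [263.2, 183.8], [257.5, 181.5]]
0.04 [[263.0, 177.8], [260.3, 179.6], [263.2, 180.8], [257.5, 178.5]]
0.02 [[289.6, 92.5], [267.6, 97.2]]
0.03 [[289.7, 89.9], [267.7, 94.6]]
0.04 [[289.8, 87.3], [267.7, 92.0]]
```

>>> move_arm([
  [0.6, 0, 0, 0, 0, 0, 0],
  [0.6, 0, 0, 0, 0, 0, 0],
  [0.6, 0, 0, 0, 0, 0, 0],
  [0.6, 0, 0, 0, 0, 0, 0],
  [0.6, 0, 0, 0.3, 0, 0, 0],
  [0.6, 0, 0, 0.4, 0, 0, 0],
  [0.6, 0, 0, 0.4, 0, 0, 0],
  [0.6, 0, 0, 0.3, 0, 0, 0],
  [0.6, 0, 0, 0.1, 0, 0, 0],
  [0.6, 0, 0, 0, 0, 0, 0],
  [0.6, 0, 0, 0, 0, 0, 0],
])

```text
time_s: 6.85
ee_pos: [0.456, 0.0909, 0.0161]
eef_rot: [3.142, 0.001, 3.136]
force: [-0.5, -0.4, 0.9]
grip_width: 0.0565
grip_force: 0.0
```

>>> move_arm([
  [0.6, 0, 0, 0.2, 0, 0, 0],
  [0.6, 0, 0, 0.2, 0, 0, 0],
  [0.6, 0, 0, 0.2, 0, 0, 0],
  [0.6, 0, 0, 0.08, 0, 0, 0],
  [0.6, 0, 0, 0, 0, 0, 0],
  [0, 0, 0, 0, 0, 0, 0],
  [0, 0, 0, 0, 0, 0, 0],
  [0, 0, 0, 0, 0, 0, 0],
  [0, 0, 0, 0, 0, 0, 0],
  [0, 0, 0, 0, 0, 0, 0],
  [0, 0, 0, 0, 0, 0, 0],
  [0, 0, 0, 0, 0, 0, 0],
])

```text
time_s: 8.05
ee_pos: [0.4558, 0.0909, -0.0184]
eef_rot: [3.142, 0.0, 3.136]
force: [-1.0, 0.8, 4.2]
grip_width: 0.0269
grip_force: 35.0
```

>>> move_arm([
  [0, 0, 0, -0.2, 0, 0, 0],
  [0, 0, 0, -0.4, 0, 0, 0],
  [0, 0, 0, -0.4, 0, 0, 0],
  [0, 0, 0, -0.4, 0, 0, 0],
  [0, -0.4, 0.04, 0, 0, 0, 0],
  [0, -0.5, 0.06, 0, 0, 0, 0],
  [0, -0.5, 0.06, 0, 0, 0, 0],
  [0, -0.5, 0.06, 0, 0, 0, 0],
  [0, -0.4, 0.04, 0, 0, 0, 0],
  [0, -0.24, 0.01, 0, 0, 0, 0],
  [0, 0, 0, 0, 0, 0, 0],
  [0, 0, 0, 0, 0, 0, 0],
])

```text
time_s: 9.25
ee_pos: [0.5821, 0.1036, 0.0515]
eef_rot: [-3.142, -0.001, 3.136]
force: [-0.6, -0.4, -0.7]
grip_width: 0.0264
grip_force: 35.0
```

```bash
python3 - <<'E'
from h import *
print(ctrl.get_obs()["ee_pos"].round(4),ctrl.get_obs()["grip_width"])
a=ctrl.camera("scene");b=ctrl.camera("top");o=ctrl.get_obs();print(o["ee_pos"].round(4))
im=lambda c,u,v,k:cv2.resize(c["color"][v-k:v+k,u-k:u+k],(400,400),interpolation=cv2.INTER_CUBIC)
cv2.imwrite("pics/c5.png",np.hstack([im(a,302,210,25),im(b,242,184,25)]))
E
```

```text
[0.5821 0.1036 0.0515] 0.02644509669269474
[0.582  0.1036 0.0516]
```

View pics/c5.png

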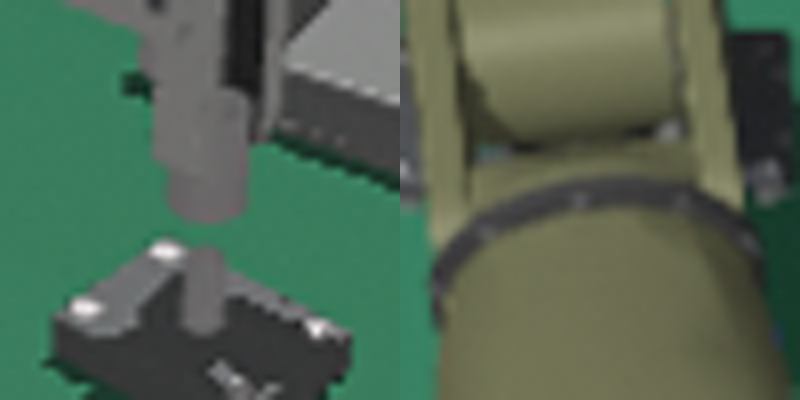

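The sleeve is held over the pin. Their columns in the crop are 206 and 204, a lateral offset under 1 mm. I'll lower it gently.

>>> move_arm([
  [0, 0.01, -0.01, 0.2, 0, 0, 0],
  [0, 0, 0, 0.2, 0, 0, 0],
  [0, 0, 0, 0.1, 0, 0, 0],
  [0, 0, 0, 0.08, 0, 0, 0],
  [0, 0, 0, 0.06, 0, 0, 0],
  [0, 0, 0, 0, 0, 0, 0],
], force=20)

```text
time_s: 9.95
ee_pos: [0.5821, 0.1032, 0.0191]
eef_rot: [3.141, -0.0, 3.136]
force: [0.6, 2.0, -2.4]
grip_width: 0.0271
grip_force: 20.0
```

>>> move_arm([
  [0, 0, 0, 0.1, 0, 0, 0],
  [0, 0, 0, 0.1, 0, 0, 0],
  [0, 0, 0, 0.08, 0, 0, 0],
  [0, 0, 0, 0.06, 0, 0, 0],
  [0, 0, 0, 0.03, 0, 0, 0],
  [0, 0, 0, 0, 0, 0, 0],
  [0, 0, 0, 0, 0, 0, 0],
])

```text
time_s: 10.65
ee_pos: [0.5821, 0.1033, 0.0007]
eef_rot: [3.141, -0.0, 3.136]
force: [1.6, 6.0, -4.0]
grip_width: 0.027
grip_force: 20.0
```

>>> move_arm([
  [0.6, 0, 0, 0, 0, 0, 0],
  [0.6, 0, 0, 0, 0, 0, 0],
  [0.6, 0, 0, 0, 0, 0, 0],
  [0.6, 0, 0, 0, 0, 0, 0],
  [0.6, 0, 0, 0, 0, 0, 0],
  [0.6, 0, 0, -0.2, 0, 0, 0],
  [0.6, 0, 0, -0.6, 0, 0, 0],
  [0.6, 0, 0, -0.6, 0, 0, 0],
  [0.6, 0, 0, -0.6, 0, 0, 0],
  [0.6, 0.37, 0.5, 0, 0, 0, 0],
  [0.6, 0.37, 0.5, 0, 0, 0, 0],
  [0.6, 0.37, 0.5, 0, 0, 0, 0],
  [0.6, 0.37, 0.5, 0, 0, 0, 0],
  [0.6, 0.37, 0.5, 0, 0, 0, 0],
  [0.6, 0.38, 0.53, 0, 0, 0, 0],
  [0.6, 0, 0, 0, 0, 0, 0],
  [0.6, 0, 0, 0, 0, 0, 0],
  [0.6, 0, 0, 0, 0, 0, 0],
])

```text
time_s: 12.45
ee_pos: [0.4722, 0.2546, 0.1013]
eef_rot: [3.142, 0.0, 3.135]
force: [-0.6, -0.4, -0.1]
grip_width: 0.0564
grip_force: 0.0
```

```bash
python3 - <<'E'
from h import *
import pickle
a=ctrl.camera("scene");o=ctrl.get_obs();print(o["ee_pos"].round(4),o["eef_rot"])
b=ctrl.camera("top")
im=lambda c,u,v,k:cv2.resize(c["color"][v-k:v+k,u-k:u+k],(400,400),interpolation=cv2.INTER_CUBIC)
cv2.imwrite("pics/c6.png",np.hstack([im(a,302,210,32),im(b,235,195,40)]))
print(proj(a,[[.5825,.1035,.058],[.5825,.1035,.018]]))
E
```

```text
[0.4722 0.2545 0.1012] [3.14157580e+00 3.08676216e-04 3.13475207e+00]
[[302.6984287  212.81398236]
 [301.99974271 224.39819933]]
```

View pics/c6.png

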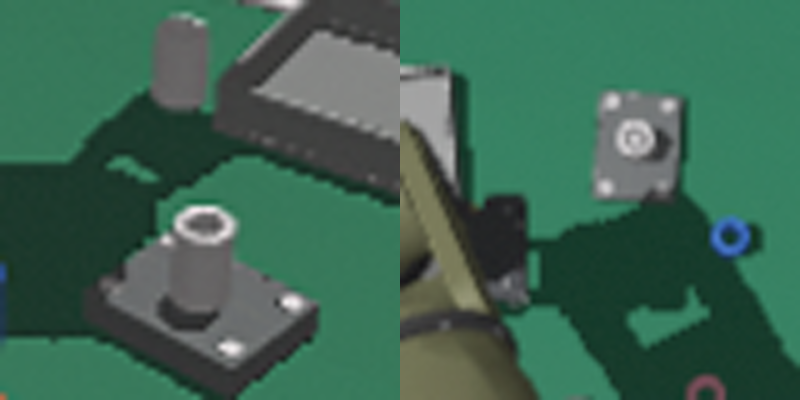

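The sleeve sits fully home on the block (crop 205,260). Now sleeve A.

>>> move_arm([
  [0.6, 0.032, 0.004, 0.4, 0, 0, 0],
  [0.6, 0, 0, 0.6, 0, 0, 0],
  [0.6, 0, 0, 0.6, 0, 0, 0],
  [0.6, 0, 0, 0.4, 0, 0, 0],
  [0.6, 0, 0, 0.25, 0, 0, 0],
  [0.6, 0, 0, 0.13, 0, 0, 0],
  [0.6, 0, 0, 0, 0, 0, 0],
  [0, 0, 0, 0, 0, 0, 0],
  [0, 0, 0, 0, 0, 0, 0],
  [0, 0, 0, 0, 0, 0, 0],
  [0, 0, 0, 0, 0, 0, 0],
  [0, 0, 0, 0, 0, 0, 0],
  [0, 0, 0, 0, 0, 0, 0],
  [0, 0, 0, 0, 0, 0, 0],
], force=35)

```text
time_s: 13.95
ee_pos: [0.4703, 0.2556, -0.0176]
eef_rot: [3.141, 0.001, 3.136]
force: [-1.5, 0.7, 6.9]
grip_width: 0.0275
grip_force: 35.0
```

>>> move_arm([
  [0, 0, 0, -0.2, 0, 0, 0],
  [0, 0, 0, -0.4, 0, 0, 0],
  [0, 0, 0, -0.4, 0, 0, 0],
  [0, 0, 0, -0.4, 0, 0, 0],
  [0, -0.3, 0.15, 0, 0, 0, 0],
  [0, -0.5, 0.25, 0, 0, 0, 0],
  [0, -0.5, 0.25, 0, 0, 0, 0],
  [0, -0.4, 0.2, 0, 0, 0, 0],
  [0, -0.26, 0.12, 0, 0, 0, 0],
  [0, 0, 0, 0.3, 0, 0, 0],
  [0, 0, 0, 0.4, 0, 0, 0],
  [0, 0, 0, 0.3, 0, 0, 0],
  [0, 0, 0, 0.15, 0, 0, 0],
  [0, 0, 0, 0.09, 0, 0, 0],
  [0, 0, 0, 0, 0, 0, 0],
  [0, 0, 0, 0, 0, 0, 0],
])

```text
time_s: 15.55
ee_pos: [0.5686, 0.3035, -0.0093]
eef_rot: [3.141, 0.001, 3.136]
force: [1.0, -0.1, -1.2]
grip_width: 0.0272
grip_force: 35.0
```

>>> move_arm([
  [0, 0, 0, 0.05, 0, 0, 0],
  [0.6, 0, 0, 0, 0, 0, 0],
  [0.6, 0, 0, 0, 0, 0, 0],
  [0.6, 0, 0, 0, 0, 0, 0],
  [0.6, 0, 0, 0, 0, 0, 0],
  [0.6, 0, 0, 0, 0, 0, 0],
  [0.6, 0, 0, -0.2, 0, 0, 0],
  [0.6, 0, 0, -0.6, 0, 0, 0],
  [0.6, 0, 0, -0.8, 0, 0, 0],
  [0.6, 0, 0, -0.8, 0, 0, 0],
  [0.6, 0, 0, -0.8, 0, 0, 0],
  [0.6, 0, 0, -0.8, 0, 0, 0],
  [0.6, 0, 0, -0.8, 0, 0, 0],
  [0.6, 0, 0, -0.74, 0, 0, 0],
])

```text
time_s: 16.95
ee_pos: [0.5679, 0.3033, 0.2676]
eef_rot: [3.141, 0.001, 3.136]
force: [0.1, -1.8, -0.3]
grip_width: 0.0561
grip_force: 0.0
```

>>> move_arm([
  [0.6, 0.06, -0.845, 0, 0, 0, 0],
  [0.6, 0.06, -0.845, 0, 0, 0, 0],
  [0.6, 0.06, -0.845, 0, 0, 0, 0],
  [0.6, 0.06, -0.845, 0, 0, 0, 0],
  [0.6, 0.06, -0.845, 0, 0, 0, 0],
  [0.6, 0.06, -0.845, 0, 0, 0, 0],
  [0.6, 0.06, -0.845, 0, 0, 0, 0],
  [0.6, 0.06, -0.845, 0, 0, 0, 0],
  [0.6, 0.06, -0.845, 0, 0, 0, 0],
  [0.6, 0.06, -0.845, 0, 0, 0, 0],
  [0.6, 0.06, -0.845, 0, 0, 0, 0],
  [0.6, 0.05, -0.845, 0, 0, 0, 0],
  [0.6, 0, 0, 0, 0, 0, 0],
  [0.6, 0, 0, 0, 0, 0, 0],
])

```text
time_s: 18.35
ee_pos: [0.5295, -0.2039, 0.2649]
eef_rot: [-3.142, 0.0, 3.134]
force: [0.0, 0.7, -0.1]
grip_width: 0.0565
grip_force: 0.0
```

```bash
python3 - <<'E'
from h import *
a=ctrl.camera("scene");o=ctrl.get_obs();print(o["ee_pos"].round(4),o["eef_rot"])
b=ctrl.camera("top")
im=lambda c,u,v,k:cv2.resize(c["color"][v-k:v+k,u-k:u+k],(400,400),interpolation=cv2.INTER_CUBIC)
cv2.imwrite("pics/c7.png",np.hstack([im(a,210,205,45),im(b,205,190,35)]))
E
```

```text
[ 0.5298 -0.203   0.265 ] [-3.14156814e+00  4.57687217e-04  3.13562136e+00]
```

View pics/c7.png

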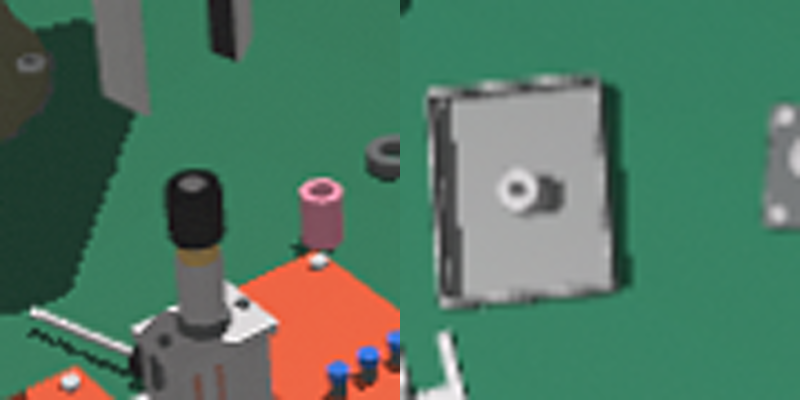

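Sleeve A stands in the tray (crop 517,190). Checking alignment over the knob.

```bash
python3 - <<'E'
from h import *
a=ctrl.camera("scene");o=ctrl.get_obs();p=o["ee_pos"];print(p.round(4))
for d in(.03,.036,.042): # finger tip corners: inner/outer faces, pad half-width 8
    P=[p+[sx*.008,s*yy,d] for s in(-1,1) for yy in(.0283,.041) for sx in(-1,1)]
    q=(proj(a,P)-[165,160]+.5)*400/90-.5;print(d,q.round(0).tolist())
print(((proj(a,[[.5332,-.2043,.247],[.5332,-.2043,.217],[.5332,-.2043,.3]])-[165,160]+.5)*400/90).round(0).tolist())
E
```

```text
[ 0.53   -0.2023  0.2649]
0.03 [[128.0, 112.0], [153.0, 124.0], [108.0, 124.0], [134.0, 136.0], [212.0, 61.0], [237.0, 72.0], [230.0, 51.0], [255.0, 61.0]]
0.036 [[127.0, 101.0], [152.0, 113.0], [107.0, 113.0], [132.0, 125.0], [211.0, 51.0], [236.0, 61.0], [229.0, 40.0], [254.0, 50.0]]
0.042 [[126.0, 90.0], [151.0, 101.0], [106.0, 102.0], [131.0, 113.0], [210.0, 40.0], [236.0, 50.0], [228.0, 29.0], [254.0, 39.0]]
[[193.0, 182.0], [197.0, 233.0], [185.0, 87.0]]
```

>>> move_arm([
  [0.6, -0.064, -0.024, 0.2, 0, 0, 0],
  [0.6, 0, 0, 0.4, 0, 0, 0],
  [0.6, 0, 0, 0.4, 0, 0, 0],
  [0.6, 0, 0, 0.4, 0, 0, 0],
  [0.6, 0, 0, 0.2, 0, 0, 0],
  [0.6, 0, 0, 0.06, 0, 0, 0],
  [0.6, 0, 0, 0, 0, 0, 0],
  [0.6, 0, 0, 0, 0, 0, 0],
])

```text
time_s: 19.3
ee_pos: [0.5334, -0.2046, 0.1823]
eef_rot: [-3.141, 0.001, 3.136]
force: [0.1, -0.2, -0.4]
grip_width: 0.0559
grip_force: 0.0
```

>>> move_arm([
  [0, 0, 0, 0, 0, 0, 0],
  [0, 0, 0, 0, 0, 0, 0],
  [0, 0, 0, 0, 0, 0, 0],
  [0, 0, 0, 0, 0, 0, 0],
  [0, 0, 0, 0, 0, 0, 0],
  [0, 0, 0, 0, 0, 0, 0],
  [0, 0, 0, 0, 0, 0, 0],
  [0, 0, 0, 0, 0, 0, 0],
], force=55)

```text
time_s: 20.1
ee_pos: [0.5331, -0.2036, 0.1816]
eef_rot: [3.14, -0.0, 3.136]
force: [-1.3, 7.7, 2.1]
grip_width: 0.0272
grip_force: 55.0
```

>>> move_arm([
  [0, 0, 0.01, -0.1, 0, 0, 0],
  [0, 0, 0, -0.2, 0, 0, 0],
  [0, 0, 0, -0.2, 0, 0, 0],
  [0, 0, 0, -0.2, 0, 0, 0],
  [0, 0, 0, -0.2, 0, 0, 0],
  [0, 0, 0, -0.15, 0, 0, 0],
  [0, 0, 0, 0, 0, 0, 0],
  [0, 0, 0, 0, 0, 0, 0],
  [0, 0, 0, 0, 0, 0, 0],
])

```text
time_s: 21.0
ee_pos: [0.5329, -0.2036, 0.2333]
eef_rot: [3.14, -0.001, 3.136]
force: [4.3, 3.6, -11.3]
grip_width: 0.0275
grip_force: 55.0
```

```bash
python3 - <<'E'
from h import *
cs=[ctrl.camera("scene") for _ in range(4)];a=cs[0];a["color"]=np.mean([x["color"].astype(float) for x in cs],0).astype(np.uint8)
o=ctrl.get_obs();print(o["ee_pos"].round(4),o["force"],o["grip_width"])
cv2.imwrite("pics/c8.png",cv2.resize(a["color"][175:235,185:235],(500,600),interpolation=cv2.INTER_CUBIC))
E
```

```text
[ 0.5329 -0.2036  0.2333] [  4.79984498   4.170356   -11.51849658] 0.027137567152875595
```

View pics/c8.png

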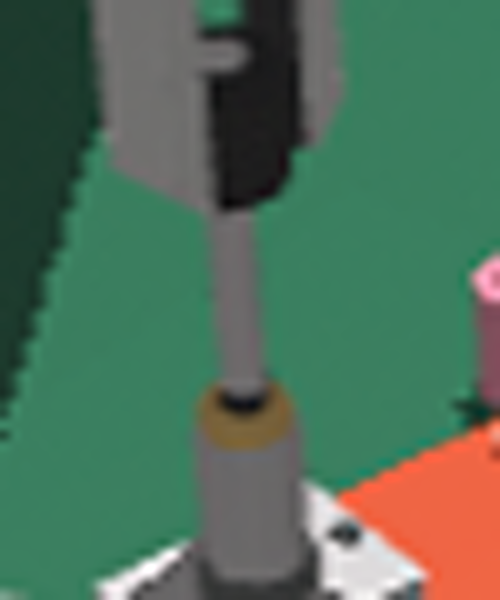

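At a pull of about 52 mm the dark band is still at the mouth (crop (240,395)), with steel rod above it and no sign of slip. I'll pull about 4.5 mm more.

>>> move_arm([
  [0, 0, 0, -0.05, 0, 0, 0],
  [0, 0, 0, -0.04, 0, 0, 0],
  [0, 0, 0, 0, 0, 0, 0],
  [0, 0, 0, 0, 0, 0, 0],
  [0, 0, 0, 0, 0, 0, 0],
])

```text
time_s: 21.7
ee_pos: [0.5329, -0.2035, 0.2377]
eef_rot: [3.14, -0.001, 3.136]
force: [3.7, 3.8, -11.6]
grip_width: 0.0274
grip_force: 55.0
```

```bash
python3 - <<'E'
from h import *
cs=[ctrl.camera("scene") for _ in range(6)];im=np.mean([x["color"].astype(float) for x in cs],0)
o=ctrl.get_obs();print(o["ee_pos"].round(4),o["force"].round(1),o["grip_width"])
print(proj(cs[0],[[.5332,-.2035,z] for z in(.211,.219,.272)]).round(1).tolist())
for r in range(188,222): print(r,im[r,206:213].mean(1).round(0).astype(int).tolist(),(im[r,206:213,2]-im[r,206:213,0]).round(0).astype(int).tolist())
E
```

```text
[ 0.5329 -0.2036  0.2377] [  4.9   3.9 -13. ] 0.027338351163892976
[[209.2, 213.9], [209.0, 210.9], [207.3, 190.3]]
188 [38, 28, 28, 29, 30, 30, 28] [0, 0, 1, 1, 0, 1, 1]
189 [50, 29, 30, 31, 29, 27, 28] [1, 0, 1, 0, 0, -1, 1]
190 [50, 26, 28, 27, 30, 29, 27] [1, 0, 1, 1, 1, 0, 2]
191 [50, 28, 30, 30, 29, 27, 24] [1, 0, 2, 1, 1, 1, 2]
192 [64, 25, 26, 27, 25, 23, 45] [1, 0, 1, 0, 1, 2, -13]
193 [64, 21, 23, 22, 46, 67, 86] [2, 0, 0, 2, -14, -26, -34]
194 [86, 62, 76, 91, 95, 93, 94] [2, 0, 0, -4, -24, -38, -38]
195 [105, 106, 107, 103, 98, 93, 94] [2, 2, 2, 3, -17, -39, -37]
196 [105, 108, 109, 104, 98, 93, 93] [-2, 2, 3, 4, -16, -39, -37]
197 [103, 107, 108, 104, 98, 92, 93] [-2, 2, 2, 4, -16, -39, -37]
198 [104, 107, 108, 104, 98, 93, 93] [-2, 3, 2, 4, -16, -39, -37]
199 [102, 107, 108, 104, 96, 93, 94] [-5, 3, 2, 4, -12, -36, -39]
200 [102, 108, 108, 104, 97, 93, 94] [-5, 3, 2, 3, -13, -37, -39]
201 [101, 107, 108, 105, 97, 93, 94] [-5, 2, 2, 3, -10, -32, -38]
202 [101, 107, 107, 105, 97, 93, 94] [-9, 2, 2, 2, -9, -32, -39]
203 [101, 106, 108, 106, 98, 93, 94] [-8, 2, 2, 3, -8, -3
[... 460 characters left out ...]
 -17, -40]
211 [87, 96, 109, 109, 106, 99, 94] [-25, -1, 3, 2, 4, -14, -36]
212 [78, 75, 104, 115, 91, 60, 82] [-30, -2, 2, 2, 2, -11, -36]
213 [75, 41, 30, 35, 27, 42, 80] [15, 19, -1, 0, -1, 21, 31]
214 [76, 39, 16, 18, 16, 40, 78] [50, 20, -2, -2, -3, 22, 52]
215 [83, 51, 12, 15, 47, 68, 85] [48, 19, -6, -6, -5, 24, 55]
216 [91, 94, 87, 92, 98, 91, 91] [61, 52, 36, 28, 44, 59, 60]
217 [92, 93, 92, 90, 92, 92, 90] [62, 60, 59, 57, 58, 60, 59]
218 [90, 94, 95, 93, 92, 91, 90] [63, 62, 61, 62, 61, 61, 62]
219 [96, 93, 94, 94, 94, 95, 101] [31, 58, 66, 66, 58, 41, 13]
220 [105, 105, 105, 106, 106, 105, 105] [-1, 0, -1, -1, 0, 0, 0]
221 [105, 104, 105, 106, 105, 104, 104] [1, 0, 0, 1, 1, 0, 1]
```

```bash
python3 - <<'E'
from h import *
import pickle
from scipy.optimize import brentq
c0=pickle.load(open("c.pkl","rb"))["scene"];i0=c0["color"].astype(float).mean(2)
i1=np.mean([ctrl.camera("scene")["color"].astype(float) for _ in range(6)],0).mean(2)
th=np.linspace(0,2*np.pi,721)
def rim(t,u,r=.014):
    q=proj(c0,np.c_[.5332+r*np.cos(th),-.2035+r*np.sin(th),0*th+.217+t]);k=np.abs(q[:,0]-u)<.4
    return q[k,1].max()
def edge(im,u,a,b):
    p=im[a:b,u];lo,hi=p[:3].mean(),p[-2:].mean();h=(lo+hi)/2;k=np.where(p>h)[0][0];return a+k-1+(h-p[k-1])/(p[k]-p[k-1]),lo,hi
for u0 in(208,209,210): print(i0[208:222,u0].round(0).tolist(),rim(0,u0))
for u in(207,208,209): print(edge(i1,u,189,198),rim(.055,u),rim(.057,u))
E
```

```text
[27.0, 28.0, 28.0, 27.0, 28.0, 28.0, 24.0, 22.0, 71.0, 84.0, 86.0, 86.0, 96.0, 96.0] 215.55100932365713
[27.0, 28.0, 28.0, 26.0, 27.0, 28.0, 25.0, 20.0, 73.0, 83.0, 86.0, 87.0, 98.0, 97.0] 215.54963368016402
[25.0, 30.0, 26.0, 28.0, 24.0, 27.0, 26.0, 20.0, 80.0, 83.0, 85.0, 86.0, 97.0, 96.0] 215.48476311888038
(np.float64(194.1380892782645), np.float64(27.87037037037037), np.float64(107.5)) 194.04358456065216 193.23480791953034
(np.float64(193.8547416843595), np.float64(29.62962962962963), np.float64(107.83333333333334)) 194.00512260530175 193.19179782519802
(np.float64(193.65125433680277), np.float64(30.35185185185185), np.float64(104.02777777777777)) 193.88491790111135 193.06699544393018
```

The visual estimate of the pull is about 55.5 mm and the arm's travel gives 56.1 mm. I'll add 0.5 mm of margin, then check that it holds.

>>> move_arm([
  [0, 0, 0, -0.01, 0, 0, 0],
  [0, 0, 0, 0, 0, 0, 0],
  [0, 0, 0, 0, 0, 0, 0],
  [0, 0, 0, 0, 0, 0, 0],
  [0, 0, 0, 0, 0, 0, 0],
  [0, 0, 0, 0, 0, 0, 0],
])

```text
time_s: 22.9
ee_pos: [0.5329, -0.2036, 0.2381]
eef_rot: [3.14, -0.001, 3.136]
force: [4.0, 3.5, -12.0]
grip_width: 0.0271
grip_force: 55.0
```

```bash
python3 - <<'E'
from h import *
im=np.mean([ctrl.camera("scene")["color"].astype(float) for _ in range(6)],0).mean(2)
o=ctrl.get_obs();print(o["ee_pos"].round(4),o["force"].round(1),o["grip_force"],o["time_s"])
print(im[191:197,207:210].round(0).tolist(),im[210:219,208:210].round(0).tolist())
E
```

```text
[ 0.5329 -0.2036  0.2382] [  5.    3.8 -11.8] 54.99254107475281 23.2
[[28.0, 29.0, 30.0], [24.0, 27.0, 26.0], [20.0, 22.0, 34.0], [84.0, 97.0, 101.0], [107.0, 108.0, 104.0], [108.0, 108.0, 103.0]] [[107.0, 108.0], [110.0, 111.0], [91.0, 92.0], [26.0, 28.0], [16.0, 17.0], [27.0, 12.0], [99.0, 102.0], [92.0, 90.0], [95.0, 94.0]]
```

```bash
python3 -c "
from station import ctrl
print(ctrl.hand_in())"
```

```text
the job is handed in; nothing more can be done
None
```

I handed the job in at about 23 s: the 17 mm-bore sleeve is fully home on the gauge pin and let go, the 12 mm-bore one stands in the scrap tray, and the arm is holding the magazine rod at about 56 mm, just past the 55 mm mark.

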